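Clamp a wax blank in the toggle-clamp fixture

TASK

Clamp the wax blank in the fixture using only your fingertips: push it along between the guide rails until it rests fully home against the stop, then push the clamp's handle over and down, past its dead point, until it snaps into lock with the rubber pad pressed on the wax. Only push things - do not lift or carry the wax - and leave the loupe, the solder spool and the little weight where they stand.

Things in the scene. Friction and masses are not known exactly. Their poses are not given: they have to be found in the camera images.
- fixture: Clamping fixture fixed to the bench: aluminium plate 160 x 60 mm, 10 mm thick. Origin: underside of the plate, below the stop's face, mid width. x points the way the wax is pushed (to stop and clamp), y across, z up; plate from x = -75 to +85 mm. Two guide rails run from x = -72 to 0 mm, each 8 mm wide, inner faces at y = -10.5 and +10.5 mm, tops 16 mm above the bench.
- stop_face (a point): Middle of the upper edge of the steel stop's face: fixture x = 0, y = 0, 20 mm above the bench. The stop is 40 mm wide and 8 mm thick. Axes as the fixture's.
- wax_center (a point): Centre of the green wax blank: 26 mm long along the rails, 18 mm wide, 20 mm high, 0.02 to 0.045 kg. It lies on the plate between the rails (1.5 mm clearance a side), its top 30 mm above the bench, at the start 15 to 40 mm short of the stop. Home, its centre is 13 mm before the stop's face. Its y axis runs along the rails, z is up.
- lever_pivot (a point): Axis of the clamp's handle and arm, along the fixture's y: fixture x = 56 mm, y = 0, 52 mm above the bench. The clamp's stand round it reaches from x = 33 to 79 mm, 47 mm wide at its foot, 28 mm at the pivot, 60 mm high. Axes as the fixture's.
- lever_grip (a point): Point on the centre line of the handle's black rubber grip, 105 mm from the pivot: push the handle here, from the side of the stop, then from above. The grip is a round bar of 8 mm radius, 50 to 124 mm from the pivot. The point's x axis runs along the handle away from the pivot, y is along the pivot axis.
- clamp_lever (a joint): Handle angle, rad. 0 = open: the handle stands 62 degrees (1.082 rad) above level, leaning to the fixture's +x. Grows as it is pushed over to +x and down (angle above level = 1.082 - value). A spring returns it to 0 (up to about 7 N at the grip) if it is let go before the dead point at 0.92; beyond, it snaps by itself to the lock stop at 1.2, 7 degrees below level.
- clamp_pad: Rubber pad, 13 mm across, at the end of the clamp's arm; origin: middle of its pressing face. Open, the arm stands almost upright (top 126 mm above the bench), the pad sticks out towards the wax at fixture x about 26 mm, 116 mm up. As the handle goes over, the arm swings down to level and the pad lands on the wax 10 mm before the stop, pressing with about 3 N (sprung).
- loupe: Bystander: black eye loupe, 39 mm across, 30 mm high, origin at the centre of its underside.
- spool: Bystander: solder spool, 48 mm across, 32 mm high, origin at the centre of its underside.
- weight: Bystander: small nickel weight, 19 mm across, 20 mm high, origin at the centre of its underside.
Things that resemble listed ones, but are neither listed nor needed, are in the scene too. There is more than one size of the fixture; the one meant has the size given above.

How it is judged:
On the way, in this order (a step that is already met when the one before it is completed fails the run):
1. the wax blank is home against the stop while the clamp is still open (x of wax_center in the frame of fixture above -0.0155 m and z of wax_center in the frame of fixture below 0.0235 m and angle between wax_center's own z axis and vertical below 0.12 rad and value of joint clamp_lever below 0.6 rad), for 0.2 s.
2. the handle is past its dead point and locked (value of joint clamp_lever above 1.12 rad), for 0.2 s.
At the end, for the whole second after the job is handed in: The wax blank stands upright on the plate within 2.5 mm of the stop, at rest, the handle is in lock (joint above 1.12 of 1.2 rad) and the rubber pad presses on the wax with more than 1 N (x of wax_center in the frame of fixture above -0.0155 m and z of wax_center in the frame of fixture below 0.0235 m and angle between wax_center's own z axis and vertical below 0.12 rad and value of joint clamp_lever above 1.12 rad and contact force between clamp_pad and wax above 1 N and linear speed of wax below 0.02 m/s); the robot touches nothing.
It fails at once if the wax blank was lifted off the plate (by more than 8 mm) (z of wax_center in the frame of fixture above 0.028 m).
It fails at once if the loupe was displaced by more than 20 mm (distance of loupe from where it was at the start of the episode above 0.02 m).
It fails at once if the solder spool was displaced by more than 20 mm (distance of spool from where it was at the start of the episode above 0.02 m).
It fails at once if the little weight was displaced by more than 20 mm (distance of weight from where it was at the start of the episode above 0.02 m).
It also fails if it takes over 48 s, if anything falls off the work surface, if the arm or the gripper's body presses on something with over 40 N, if the wrist force passes 120 N, or if a joint passes its speed limit or range.

ROBOT

A 7-joint arm with a two-finger parallel gripper is mounted at the origin on a cart in front of the work surface, level with it; the furniture and walls round the work are solid. World frame = base frame: x ahead of the robot, y to its left, z up, the work surface at z = 0. Lengths are in m, angles in rad, forces in N, time in s.
With the tool pointing down it reaches from about 0.35 to 0.9 m from the base axis. Payload 8.1 kg.
Tool frame: the origin (TCP) lies on the centre line of the jaws, within the pads' length; the fingertips stand 25 mm ahead of it and the grasp point (between the pads) lies 6 mm ahead of it; x points along the fingers, y is the direction in which the jaws open and shut, and the axes are right-handed (so a half turn about x gives the same grasp; the last joint's range is limited). The gripper opens to 92 mm and grips with 3 to 60 N. Pads are 19 mm wide; open, the fingers measure 130 mm over their backs; the gripper's body (75 mm by 190 mm) begins 47 mm behind the grasp point.
Start: joints at [-1.235, 0.434, 0.025, 1.573, -0.012, 1.134, -0.075], TCP at [0.266, 0.566, 0.252] pointing down, gripper open.
Joint ranges: [-2.62, 2.62], [-0.44, 2.09], [-1.27, 1.32], [0.08, 2.57], [-1.32, 4.46], [0.12, 2], [-2.74, 2.74]. Speed limits (rad/s): [2.22, 2.22, 3.01, 3.01, 3.14, 3.14, 3.14].

INTERFACE

Orientations are given as a rotation vector (axis times angle).
In Python, from rig import * gives the robot as it stands.
- The arm moves only by the tool carry_out, never from a script. Its argument "moves" is a list of rows, each a list of 7 numbers: the closure in counts, from 0 (fully open) to 255 (shut), then the shift along the tool's x, y, z in mm, then the turn, a rotation vector about the tool's x, y, z in degrees. A call has 1 to 5 rows; each row shifts and turns the commanded pose from where the row before left it, along the tool's axes as they then stand; what a row does not reach is not made up. A row lasts 1/10 s, in which the tool goes at most 50 mm and 8.59 degrees, less where a joint would pass 70% of its speed; a pose out of reach is approached as far as the arm can. A call is refused whole if a number of a shift passes 50 or a number of a turn 8.59, either way. A call with a gripper value outside its range is refused whole. The fingers move at their own pace and stop on an object; "force" is the grip in N (left out, the last holds). Time passes only in rows, so rows that do not move let the fingers close. It gives the time, the measured TCP pose, the force and the opening at its end, in the units of the state.
- observe(): the state, without advancing time (a new reading comes with each control period).
- capture(name): name is "scene" or "top" or "wrist"; returns a dict with "img" (384x512x3 uint8, red, green, blue), "fov_y" (degrees; the focal length in pixels is half the picture's height over the tangent of half this angle, whatever the lens; pixels are square), "cx", "cy" (the principal point, pixels), "eye" and "rotation" of the camera in the world. Camera axes: x right, y down, z forward; pixel columns grow to the right and rows downward; lengths in m; the calibration is good to about 2 mm. A picture is of the moment at which its call begins. There is no depth.
- job_done(): hands the job in, once; it reports no verdict.
Trained networks look in a picture, given as the dict that the camera call returned (one of the last four; its "shot" number tells which), for a name from the list of things; names that differ only in an ending like _2 or _b are one class to them, and where a whole thing is asked for, a point or a joint stands for the part that bears it (a point fixed in the world has none). Each returns a list of dicts, best first, with "conf" (0 to 1); they miss things now and then, are a little off and sometimes report something else, mostly with a low value. They report only what shows in the picture. A call takes as long as a camera call. They do not tell look-alikes from the thing itself.
- find_in(picture, thing): "bbox" ([left, top, width, height] in pixels, round what is visible of it).
- masks_of(picture, thing): "region" (384x512 bool, what is visible of it) and "bbox" ([left, top, width, height] in pixels, round what is visible of it).
- spot_point(picture, thing): "location" ([row, column] in pixels: a listed point, or the origin of a listed thing).
The state is a dict: "t": time; "joint_pos": joint angles; "joint_vel": joint speeds; "joint_torque": joint torques, N m; "tcp_pos": TCP position; "orientation": TCP orientation; "contact_force": force on the tool from outside, world axes, zero at the start; "wrist_torque": the same for the moment, N m; "grip_width": finger opening in m.
Only numpy, scipy, OpenCV 4.12 (cv2) and the standard library are available. Lean on these libraries where they do the work, as an engineer would, in place of code of your own. Each camera call takes 0.05 s, during which the arm holds its last target.

## Working session

There is one attempt and no reset: what is moved stays moved. The work goes in short steps, Python scripts to look and compute and a tool call to move; the robot and the scene stay as the last step left them, time stands still between calls to the robot, and variables do not carry over. Pictures are saved under pics/ and viewed, and the job is handed in when it is done.

Besides the shell and the picture viewer there is one more tool, called after "Emit:" by a JSON object that holds its "name" and its "arguments", one argument or row to a line. carry_out: Moves the arm, as the interface text tells. Its arguments: {"type":"object","properties":{"moves":{"type":"array","items":{"type":"array","items":{"type":"number"}}},"force":{"type":"number"}},"required":["moves"]}

```bash
ls; mkdir -p pics; python3 - <<'E'
from rig import *
import cv2
s=observe(); print(s)
for n in ["scene","top","wrist"]:
    c=capture(n); cv2.imwrite(f"pics/{n}0.png",c["img"][:,:,::-1]); print(n,c["fov_y"],c["cx"],c["cy"],c["eye"],c["rotation"])
    for t in ["fixture","stop_face","wax_center","lever_pivot","lever_grip","loupe","spool","weight","clamp_pad"]:
        try: print(t,[(round(d["conf"],2),[int(x) for x in d["location"]]) for d in spot_point(c,t)][:4])
        except Exception as e: print(t,e)
E
```

```text
pics
{'t': 0.0, 'joint_pos': array([-1.23464661,  0.43525526,  0.02498868,  1.57409725, -0.0115986 ,
        1.13403591, -0.07510291]), 'joint_vel': array([-8.55524541e-04, -1.72140685e-05, -4.13373404e-04, -7.92887702e-05,
        1.14522825e-03, -5.17378196e-04,  1.10806643e-03]), 'joint_torque': array([-1.73018457e-04, -6.67854738e+01,  9.85154249e-01, -3.14463186e+01,
       -6.04705280e-02,  4.28358524e-02,  1.72193131e-04]), 'tcp_pos': array([0.26535649, 0.56533417, 0.25092503]), 'orientation': array([ 0.34287436,  1.54346352, -0.34546451]), 'contact_force': array([ 0.765932  ,  0.39085054, -0.2370206 ]), 'wrist_torque': array([ 0.05272922,  0.01418497, -0.01132   ]), 'grip_width': 0.09141083930033703}
scene 53.6777890784471 254.01293049966654 190.200661158899 [-0.33141932 -0.7404513   0.81149725] [-1.91078034  1.17178895 -0.5947881 ]
fixture [(0.68, [198, 233]), (0.66, [268, 357]), (0.33, [195, 230])]
stop_face [(0.77, [258, 358]), (0.67, [199, 230])]
wax_center [(0.46, [198, 244])]
lever_pivot [(0.88, [187, 223]), (0.66, [253, 345])]
lever_grip [(0.67, [161, 204]), (0.53, [19
[... 224 characters left out ...]
459  1.08863496] [-2.11510321  2.14910384 -0.14467423]
fixture [(0.96, [193, 231]), (0.81, [232, 395])]
stop_face [(0.82, [229, 396]), (0.56, [191, 232])]
wax_center [(0.5, [194, 230]), (0.44, [192, 246])]
lever_pivot [(0.9, [197, 210]), (0.85, [231, 383])]
lever_grip [(0.53, [232, 382]), (0.5, [193, 187]), (0.18, [189, 231])]
loupe [(0.64, [236, 240])]
spool [(0.58, [165, 192])]
weight [(0.53, [232, 144])]
clamp_pad [(0.5, [185, 215]), (0.23, [232, 146])]
wrist 62.18769194924085 257.00894786045416 196.77770580823983 [0.2025937  0.59606336 0.38408644] [2.46084967 1.56183595 0.20554509]
fixture []
stop_face []
wax_center []
lever_pivot []
lever_grip []
loupe []
spool []
weight []
clamp_pad []
```

```bash
python3 - <<'E'
import cv2
a=cv2.imread("pics/scene0.png");b=cv2.imread("pics/top0.png")
cv2.imwrite("pics/scene_c.png",cv2.resize(a[120:300,120:400],(800,514),interpolation=cv2.INTER_CUBIC))
cv2.imwrite("pics/top_c.png",cv2.resize(b[110:300,130:430],(800,506),interpolation=cv2.INTER_CUBIC))
E
```

```text
(no output)
```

View pics/scene_c.png

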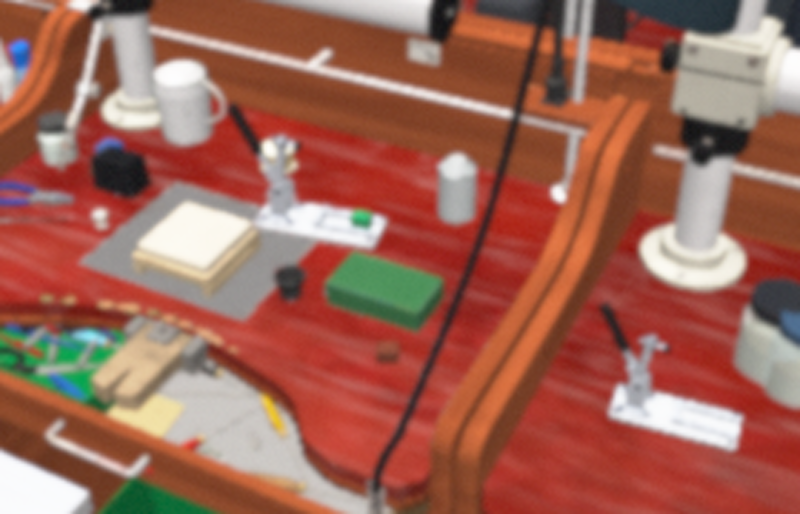

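View pics/top_c.png

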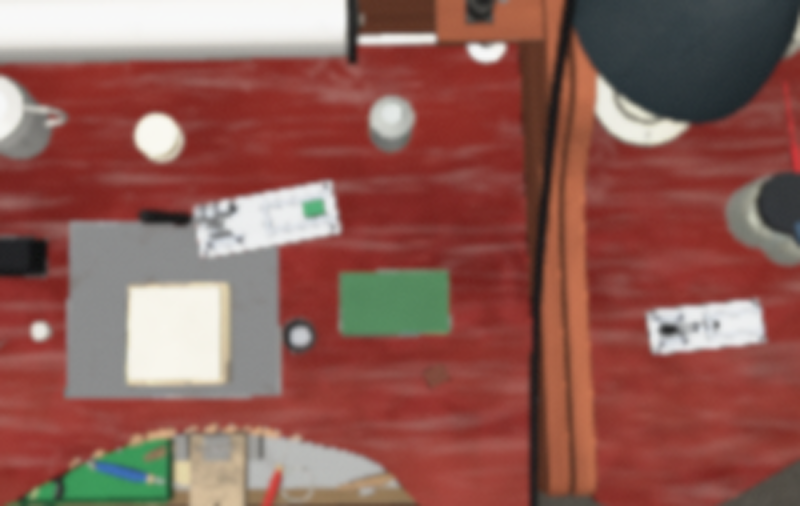

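View pics/top0.png

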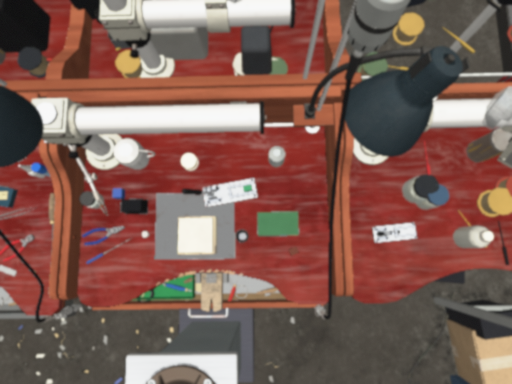

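```bash
cat > h.py <<'E'
from rig import *
import numpy as np, cv2
from scipy.spatial.transform import Rotation as R
def cam(c):
    f=192/np.tan(np.radians(c["fov_y"])/2); return f,c["cx"],c["cy"],np.array(c["eye"]),R.from_rotvec(c["rotation"]).as_matrix()
def ray(c,row,col):
    f,cx,cy,e,M=cam(c); d=M@np.array([(col-cx)/f,(row-cy)/f,1]); return e,d/np.linalg.norm(d)
def onz(c,row,col,z):
    e,d=ray(c,row,col); return e+d*(z-e[2])/d[2]
def proj(c,p):
    f,cx,cy,e,M=cam(c); q=M.T@(np.asarray(p)-e); return np.array([cy+f*q[1]/q[2],cx+f*q[0]/q[2]])
def tri(c1,p1,c2,p2):
    e1,d1=ray(c1,*p1);e2,d2=ray(c2,*p2)
    t=np.linalg.lstsq(np.c_[d1,-d2],e2-e1,rcond=None)[0]
    a=e1+d1*t[0];b=e2+d2*t[1]; return (a+b)/2,np.linalg.norm(a-b)
E
python3 - <<'E'
from h import *
np.set_printoptions(precision=4,suppress=True)
s=observe(); T=R.from_rotvec(s["orientation"]).as_matrix(); print("tool axes cols\n",T)
w=capture("wrist"); e=np.array(w["eye"]); M=R.from_rotvec(w["rotation"]).as_matrix()
print("cam in tool",T.T@(e-s["tcp_pos"]),"\n",T.T@M)
t=capture("top"); sc=capture("scene")
for n,a,b in [("stop",(191,232),(199,230)),("pivot",(197,210),(187,223)),("fix",(193,231),(198,233)),("grip",(193,187),(161,204)),("spool",(165,192),(178,217)),("loupe",(236,240),(224,217)),("weight",(232,144),(200,155))]:
    print(n,tri(t,a,sc,b))
print("wax",onz(t,189,247,.03), "stop", onz(t,191,232,.02),"pivot",onz(t,197,210,.052),"grip",onz(t,193,187,.145))
# plate mask
hsv=cv2.cvtColor(t["img"],cv2.COLOR_RGB2HSV); 
m=((hsv[...,1]<60)&(hsv[...,2]>150)).astype(np.uint8); m[:170]=0;m[210:]=0;m[:,:195]=0;m[:,265:]=0
m=cv2.morphologyEx(m,cv2.MORPH_CLOSE,np.ones((5,5)))
cs,_=cv2.findContours(m,0,2); c=max(cs,key=cv2.contourArea); r=cv2.minAreaRect(c); print(r)
bx=cv2.boxPoints(r)
P=np.array([onz(t,y,x,.01) for x,y in bx]); print(P, np.linalg.norm(np.diff(P,axis=0),axis=1))
E
```

```text
tool axes cols
 [[ 0.      0.4249  0.9052]
 [ 0.0001  0.9052 -0.4249]
 [-1.      0.0001  0.    ]]
cam in tool [-0.1323  0.0007 -0.0699] 
 [[-0.0005 -0.2579  0.9662]
 [ 1.     -0.0009  0.0003]
 [ 0.0008  0.9662  0.2579]]
stop (array([ 0.6198, -0.1422, -0.0022]), np.float64(0.01401714026388124))
pivot (array([ 0.6062, -0.0998,  0.0457]), np.float64(0.0274097491144898))
fix (array([ 0.6171, -0.147 ,  0.0048]), np.float64(0.002971553647203061))
grip (array([ 0.599 , -0.0453,  0.1436]), np.float64(0.007829597027345349))
spool (array([ 0.7061, -0.0249,  0.0049]), np.float64(0.0001516648187305271))
loupe (array([ 0.4837, -0.1677, -0.0098]), np.float64(0.008697454261543242))
weight (array([ 0.5038,  0.1236, -0.0171]), np.float64(0.002738831971935112))
wax [ 0.6236 -0.1961  0.03  ] stop [ 0.62   -0.1503  0.02  ] pivot [ 0.5983 -0.089   0.052 ] grip [ 0.5967 -0.0422  0.145 ]
((229.1578369140625, 192.4522705078125), (21.559368133544922, 54.5539436340332), 79.50852966308594)
[[ 0.6362 -0.0527  0.01  ]
 [ 0.6641 -0.2168  0.01  ]
 [ 0.5985 -0.2279  0.01  ]
 [ 0.571  -0.0653  0.01  ]] [0.1664 0.0665 0.1648]
```

```bash
python3 - <<'E'
from h import *
np.set_printoptions(precision=4,suppress=True)
t=capture("top"); sc=capture("scene")
cv2.imwrite("pics/scene1.png",cv2.resize(sc["img"][:,:,::-1],(800,600)))
w=capture("wrist");cv2.imwrite("pics/wrist1.png",w["img"][:,:,::-1])
print(tri(t,(118,263),sc,(126,276)))
for r,c in [(117,60),(117,263),(95,200)]:
  print([onz(t,r,c,z) for z in (0,.2,.4)])
E
```

```text
(array([ 0.7625, -0.2485,  0.2484]), np.float64(1.092605914527945e-05))
[array([0.8728, 0.4026, 0.    ]), array([0.7949, 0.2821, 0.2   ]), array([0.7171, 0.1617, 0.4   ])]
[array([ 0.8585, -0.2471,  0.    ]), array([ 0.7833, -0.2482,  0.2   ]), array([ 0.7081, -0.2494,  0.4   ])]
[array([ 0.9367, -0.0463,  0.    ]), array([ 0.8471, -0.0843,  0.2   ]), array([ 0.7575, -0.1223,  0.4   ])]
```

View pics/scene1.png

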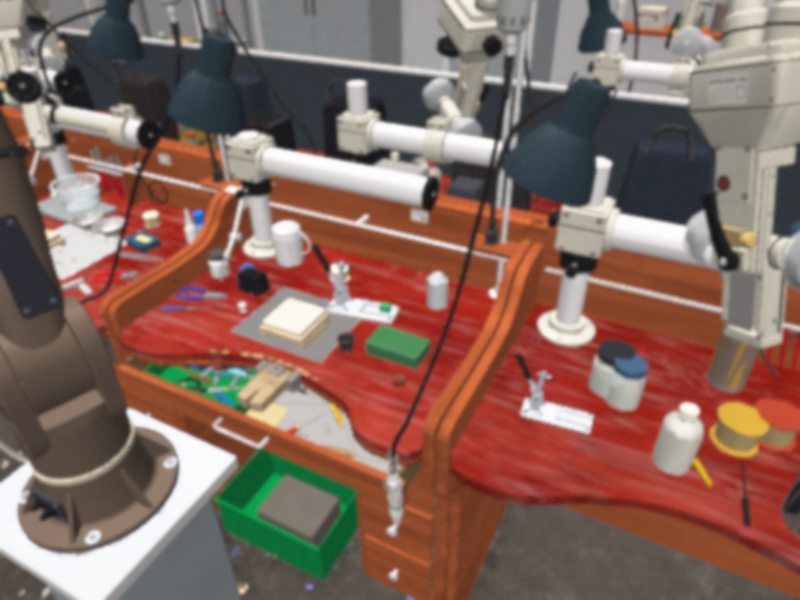

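View pics/wrist1.png

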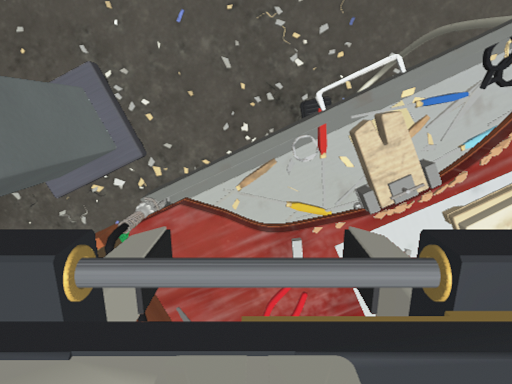

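Emit:
{"name": "carry_out", "arguments": {
  "moves": [
    [255,0,-33,35,0,0,0],
    [255,0,-33,35,0,0,0],
    [255,0,-33,35,0,0,0],
    [255,0,-33,35,0,0,0],
    [255,0,-33,35,0,0,0]
  ]
}}

```text
t: 2.3
tcp_pos: [0.3544, 0.3402, 0.2519]
orientation: [0.345, 1.543, -0.344]
contact_force: [0.9, 0.1, -0.8]
grip_width: 0.0564
```

Emit:
{"name": "carry_out", "arguments": {
  "moves": [
    [255,0,-33,35,0,0,0],
    [255,0,-33,35,0,0,0],
    [255,0,-33,35,0,0,0],
    [255,0,-33,35,0,0,0],
    [255,0,-33,35,0,0,0]
  ]
}}

```text
t: 2.8
tcp_pos: [0.4426, 0.1165, 0.2521]
orientation: [0.345, 1.542, -0.343]
contact_force: [1.3, 0.6, 0.1]
grip_width: 0.0164
```

Emit:
{"name": "carry_out", "arguments": {
  "moves": [
    [255,0,-33,35,0,0,0],
    [255,0,-33,35,0,0,0],
    [255,0,-33,35,0,0,0],
    [255,0,-33,35,0,0,0],
    [255,0,-33,35,0,0,0]
  ]
}}

```text
t: 3.3
tcp_pos: [0.531, -0.1072, 0.252]
orientation: [0.344, 1.543, -0.344]
contact_force: [0.7, 0.4, 0.1]
grip_width: 0.0004
```

Emit:
{"name": "carry_out", "arguments": {
  "moves": [
    [255,0,-33,35,8,0,0],
    [255,0,0,0,8,0,0],
    [255,0,0,0,8,0,0],
    [255,0,0,0,8,0,0],
    [255,0,0,0,8,0,0]
  ]
}}

```text
t: 3.8
tcp_pos: [0.5481, -0.1503, 0.2517]
orientation: [0.889, 1.382, -0.889]
contact_force: [0.3, -0.2, 0.3]
grip_width: 0.0003
```

Emit:
{"name": "carry_out", "arguments": {
  "moves": [
    [255,0,0,0,8,0,0],
    [255,0,0,0,7,0,0],
    [255,0,0,0,0,0,0]
  ]
}}

```text
t: 4.1
tcp_pos: [0.5482, -0.1499, 0.2517]
orientation: [1.083, 1.285, -1.083]
contact_force: [-0.5, 0.1, 0.5]
grip_width: 0.0007
```

```bash
python3 - <<'E'
from h import *
np.set_printoptions(precision=4,suppress=True)
s=observe(); print(s["joint_pos"]); print(R.from_rotvec(s["orientation"]).as_matrix())
w=capture("wrist");cv2.imwrite("pics/w2.png",cv2.resize(w["img"][:,:,::-1],(800,600)))
np.save("w2.npy",w,allow_pickle=True)
z={"fixture":0,"stop_face":.02,"wax_center":.02,"lever_pivot":.052,"lever_grip":.145,"clamp_pad":.116,"spool":0,"loupe":0,"weight":0}
for t in z:
    print(t,[(round(d["conf"],2),np.round(d["location"]),onz(w,*d["location"],z[t])) for d in spot_point(w,t)][:3])
E
```

```text
[-0.2892  0.3789  0.6362  1.7518 -0.25    1.0929  0.5996]
[[-0.      0.9855  0.1696]
 [-0.0001  0.1696 -0.9855]
 [-1.     -0.0001  0.0001]]
fixture [(0.68, array([177., 312.]), array([ 0.6154, -0.1454,  0.    ]))]
stop_face [(0.87, array([182., 316.]), array([ 0.6177, -0.1475,  0.02  ]))]
wax_center [(0.76, array([222., 316.]), array([ 0.6285, -0.1952,  0.02  ]))]
lever_pivot [(0.79, array([134., 322.]), array([ 0.6062, -0.0912,  0.052 ]))]
lever_grip [(0.65, array([ 71., 355.]), array([ 0.5996, -0.0416,  0.145 ]))]
clamp_pad [(0.63, array([133., 322.]), array([ 0.592 , -0.0882,  0.116 ])), (0.56, array([175., 340.]), array([ 0.6151, -0.1199,  0.116 ]))]
spool [(0.87, array([ 83., 422.]), array([ 0.7158, -0.0181, -0.    ]))]
loupe [(0.62, array([184., 204.]), array([ 0.4862, -0.1767,  0.    ]))]
weight []
```

View pics/w2.png

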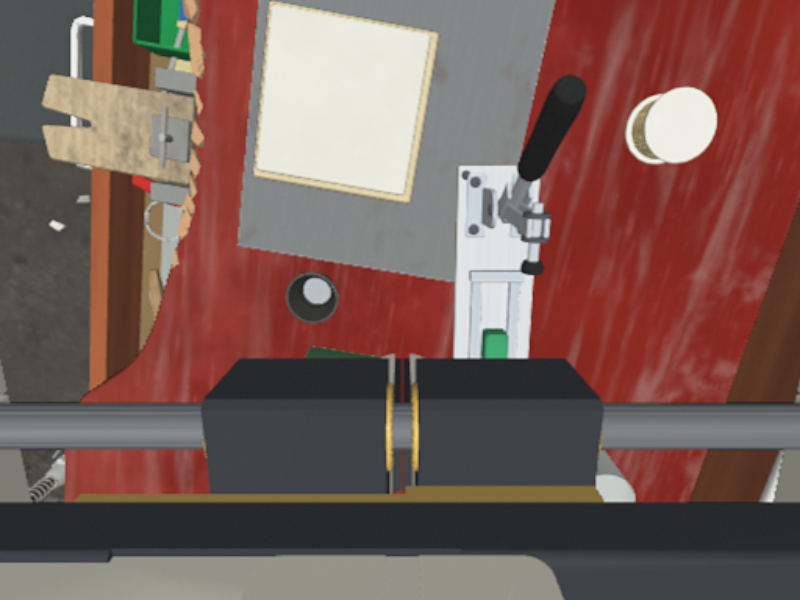

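```bash
python3 - <<'E'
import cv2
a=cv2.imread("pics/w2.png")
import numpy as np
w=np.load("w2.npy",allow_pickle=True).item()
c=w["img"][95:235,275:375,::-1]
cv2.imwrite("pics/w2c.png",cv2.resize(c,(428,600),interpolation=cv2.INTER_CUBIC))
E
```

```text
(no output)
```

View pics/w2c.png

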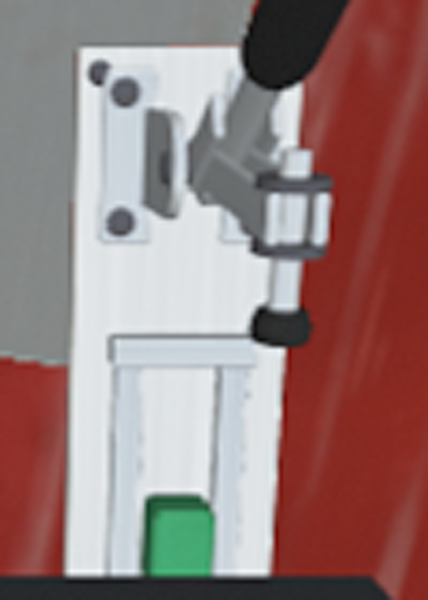

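```bash
python3 - <<'E'
from h import *
from scipy.optimize import least_squares
np.set_printoptions(precision=4,suppress=True)
w=np.load("w2.npy",allow_pickle=True).item()
px=lambda x,y:(95+y/4.28,275+x/4.28)
def W(p,q):
    x,y,a=q; c,s=np.cos(a),np.sin(a); return np.array([x+c*p[0]-s*p[1],y+s*p[0]+c*p[1],p[2]])
pts=[((85,30,10),(80,47)),((0,20,20),(110,364)),((0,-20,20),(256,364)),((8,20,20),(112,338))]
# line obs: left edge y=30 at bottom, right edge y=-30 : only column
lines=[(30,10,(65,575)),(-30,10,(270,575)),(-30,10,(302,100)),(18.5,16,(106,570)),(10.5,16,(135,575)),(30,10,(75,240))]
def res(q):
    r=[]
    for p,c in pts: r+=list(proj(w,W(np.array(p)/1e3,q))-px(*c))
    for y,z,c in lines:
        P=onz(w,*px(*c),z/1e3); 
        ca,sa=np.cos(q[2]),np.sin(q[2]); yy=-sa*(P[0]-q[0])+ca*(P[1]-q[1]); r.append((yy-y/1e3)*900)
    return np.array(r)
o=least_squares(res,[.6165,-.147,1.74],x_scale=[.01,.01,.01]); q=o.x; print(q,np.degrees(q[2]),res(q)); np.save("fix.npy",q)
# wax: top face far edge left/right at z=30: (147,498?) front-top edge
for c,z in [((145,512),.03),((212,512),.03),((145,496),.03),((205,496),.03)]:
    P=onz(w,*px(*c),z); d=P[:2]-q[:2]; ca,sa=np.cos(q[2]),np.sin(q[2]); print("wax",ca*d[0]+sa*d[1],-sa*d[0]+ca*d[1])
for n,p in dict(pivot=(56,0,52),grip=(105.3,0,144.7),end=(56+58.2,0,52+109.5)).items():
    P=W(np.array(p)/1e3,q); r=proj(w,P); print(n,P,r,r/.64)
c=capture("top"); c2=capture("scene")
for n,p in dict(stop=(0,0,20),c1=(85,30,10),c2=(85,-30,10),c3=(-75,-30,10),c4=(-75,30,10),grip=(105,0,145)).items():
    P=W(np.array(p)/1e3,q); print(n,proj(c,P),proj(c2,P))
E
```

```text
[ 0.6195 -0.1452  1.7418] 99.79564447767407 [-0.9078 -0.2608  0.579   0.1962  0.5323  0.3434 -0.0934 -0.0358 -0.1272
 -0.0142  0.0971  0.2607 -0.0856 -0.3533]
wax -0.038447573269622316 0.01069542230716928
wax -0.03847329486707612 -0.007595181760861104
wax -0.03387290805101128 0.01088117127469002
wax -0.033895843070476 -0.005446570154811649
pivot [ 0.61  -0.09   0.052] [133.6149 326.4335] [208.7733 510.0524]
grip [ 0.6016 -0.0414  0.1447] [ 71.0425 358.0366] [111.0039 559.4322]
end [ 0.6001 -0.0326  0.1615] [ 53.0965 367.1251] [ 82.9633 573.6329]
stop [191.184  230.3119] [194.1283 232.2936]
c1 [206.5315 204.7032] [197.1446 207.5374]
c2 [187.3097 201.5441] [188.1571 213.9164]
c3 [177.6124 253.1137] [195.1599 254.6314]
c4 [196.7271 256.7085] [204.6705 249.4854]
grip [191.1727 186.8307] [160.0542 202.4008]
```

```bash
python3 - <<'E'
from h import *
np.set_printoptions(precision=4,suppress=True)
t=capture("top"); sc=capture("scene")
cv2.imwrite("pics/t3.png",cv2.resize(t["img"][60:260,120:340,::-1],(660,600),interpolation=cv2.INTER_CUBIC))
a=sc["img"].copy()
for cx,cz,r in [(.7625,.25,.031)]:
    for y in (-.2485,0.05):
        for th in np.arange(0,6.28,.15):
            p=proj(sc,[cx+r*np.cos(th),y,cz+r*np.sin(th)]).astype(int); a[p[0],p[1]]=(255,0,0)
            p=proj(t,[cx+r*np.cos(th),y,cz+r*np.sin(th)]).astype(int); t["img"][p[0],p[1]]=(0,0,255)
cv2.imwrite("pics/s3.png",cv2.resize(a[20:260,100:400,::-1],(750,600),interpolation=cv2.INTER_CUBIC))
cv2.imwrite("pics/t3.png",cv2.resize(t["img"][60:260,120:340,::-1],(660,600),interpolation=cv2.INTER_CUBIC))
E
```

```text
(no output)
```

View pics/s3.png

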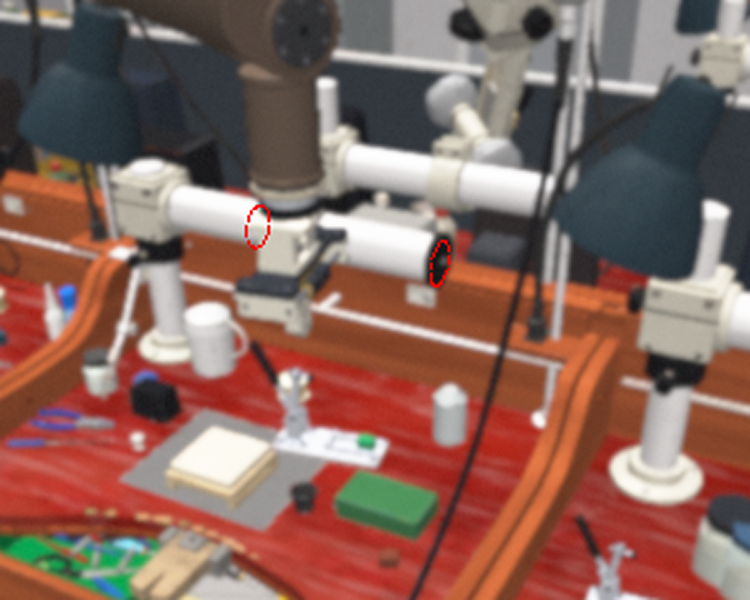

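View pics/t3.png

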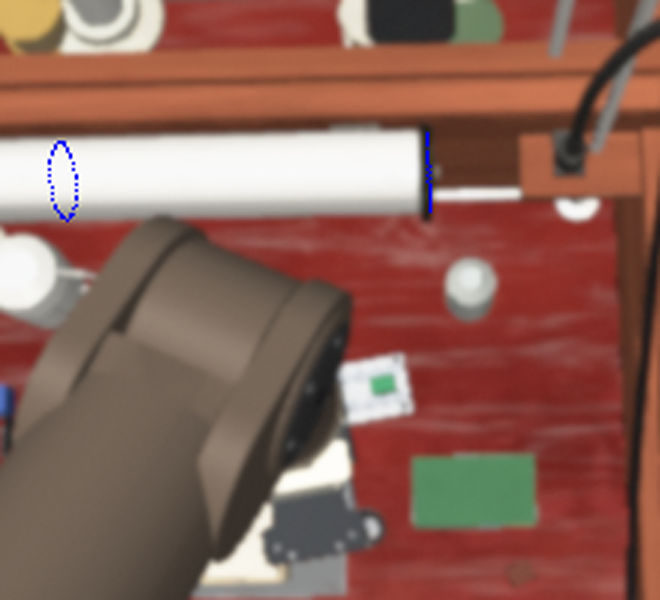

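```bash
python3 - <<'E'
from h import *
np.set_printoptions(precision=4,suppress=True)
t=capture("top"); sc=capture("scene")
print(tri(sc,(31,223),t,(192,222)))
cv2.imwrite("pics/t4.png",cv2.resize(t["img"][:,:,::-1],(800,600),interpolation=cv2.INTER_CUBIC))
cv2.imwrite("pics/s4.png",cv2.resize(sc["img"][:,:,::-1],(800,600),interpolation=cv2.INTER_CUBIC))
for z in (.4,.45,.5,.55): print(z,onz(t,132,173,z),onz(t,155,235,z))
E
```

```text
(array([ 0.5292, -0.1964,  0.5975]), np.float64(0.010362728953305145))
0.4 [ 0.6807 -0.0691  0.4   ] [ 0.631  -0.1929  0.4   ]
0.45 [ 0.6639 -0.0824  0.45  ] [ 0.6178 -0.1973  0.45  ]
0.5 [ 0.647  -0.0958  0.5   ] [ 0.6045 -0.2017  0.5   ]
0.55 [ 0.6302 -0.1092  0.55  ] [ 0.5913 -0.2061  0.55  ]
```

View pics/t4.png

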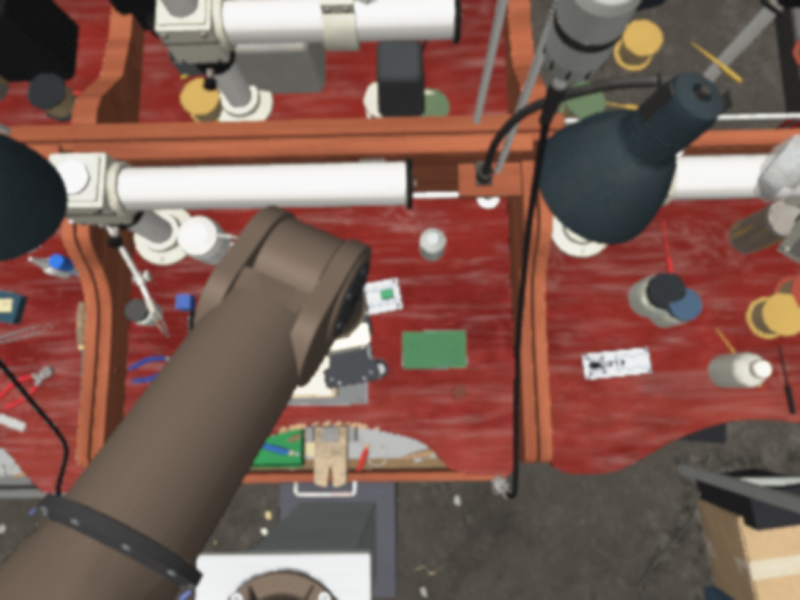

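View pics/s4.png

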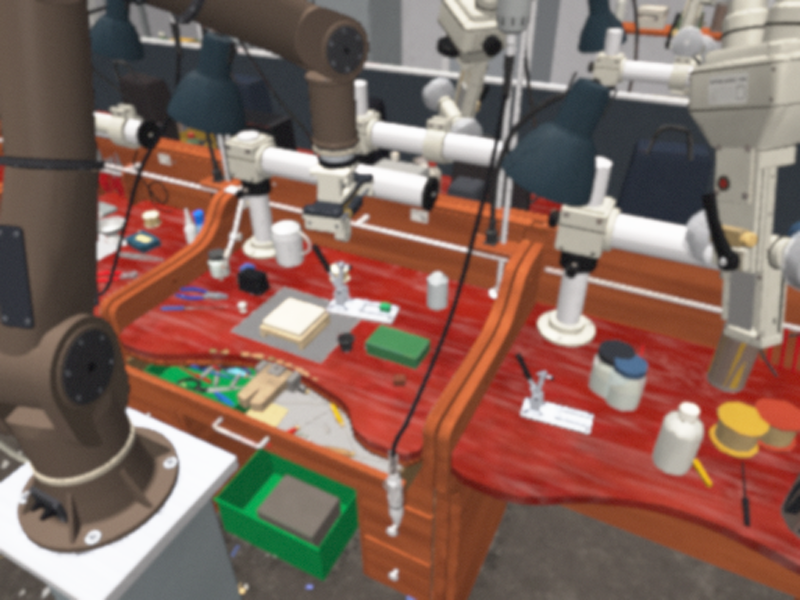

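Emit:
{"name": "carry_out", "arguments": {
  "moves": [
    [255,0,22,33,0,0,0],
    [255,0,22,33,0,0,0],
    [255,0,21,31,0,0,0],
    [255,25,0,0,0,5,0],
    [255,25,0,0,0,5,0]
  ]
}}

```text
t: 5.4
tcp_pos: [0.6295, -0.233, 0.2016]
orientation: [1.198, 1.423, -1.002]
contact_force: [0.1, -0.0, -0.2]
grip_width: 0.0001
```

```bash
cat >> h.py <<'E'
q=np.load("fix.npy")
def F(P):
    d=np.asarray(P)[:2]-q[:2]; c,s=np.cos(q[2]),np.sin(q[2]); return np.array([c*d[0]+s*d[1],-s*d[0]+c*d[1],P[2]])*1e3
def Fdir(v):
    c,s=np.cos(q[2]),np.sin(q[2]); return np.array([c*v[0]+s*v[1],-s*v[0]+c*v[1],v[2]])
def st():
    s=observe(); T=R.from_rotvec(s["orientation"]).as_matrix(); p=s["tcp_pos"]
    A=p+T@[.025,0,-.0095]; B=p+T@[.025,0,.0095]
    print("t",s["t"],"TCP fix",F(p),"A",F(A),"B",F(B),"f",s["contact_force"]); print(np.array([Fdir(T[:,i]) for i in range(3)]).T)
    return s,T
E
python3 - <<'E'
from h import *
np.set_printoptions(precision=3,suppress=True)
st()
t=capture("top"); sc=capture("scene")
print(tri(t,(152,277),sc,(176,279.7)))
cv2.imwrite("pics/t5.png",cv2.resize(t["img"][:,:,::-1],(800,600),interpolation=cv2.INTER_CUBIC))
E
```

```text
t 5.4 TCP fix [-88.229   5.085 201.592] A [-74.492   5.063 178.645] B [-93.197   5.027 175.313] f [ 0.146 -0.021 -0.238]
[[ 0.175  0.002 -0.984]
 [-0.002 -1.    -0.002]
 [-0.984  0.002 -0.175]]
(array([ 0.722, -0.286,  0.078]), np.float64(0.0014209940789069344))
```

View pics/t5.png

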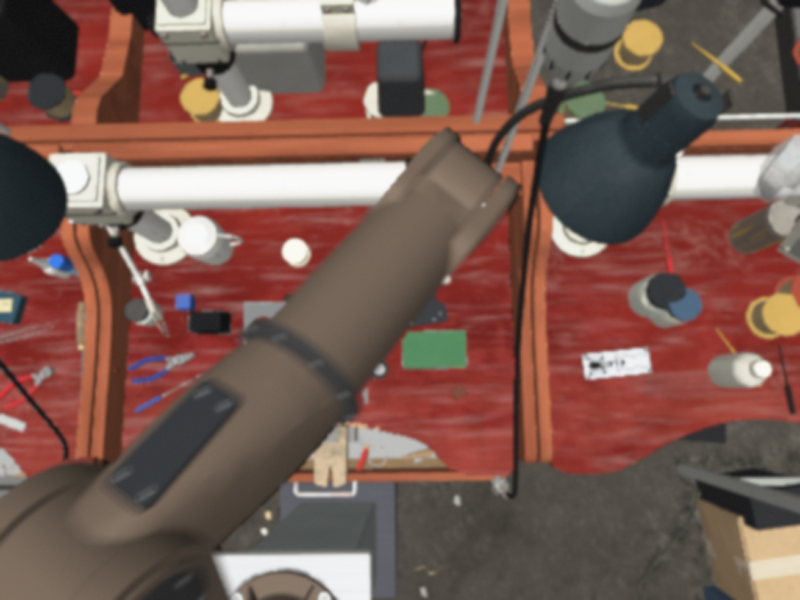

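```bash
python3 - <<'E'
from h import *
np.set_printoptions(precision=3,suppress=True)
sc=capture("scene")
cv2.imwrite("pics/s5.png",cv2.resize(sc["img"][:,:,::-1],(800,600),interpolation=cv2.INTER_CUBIC))
t=capture("top")
# cable: top/scene correspondences along: unknown; triangulate by matching: for top points, scan epipolar vs scene cable
for (r,c) in [(60,350),(90,349),(120,342),(160,336),(200,333)]:
    for z in (0.2,.3,.4,.5,.6,.7): 
        print((r,c),z,onz(t,r,c,z),proj(sc,onz(t,r,c,z))/.64)
E
```

```text
(60, 350) 0.2 [ 0.935 -0.48   0.2  ] [205.678 553.525]
(60, 350) 0.3 [ 0.881 -0.454  0.3  ] [171.439 541.291]
(60, 350) 0.4 [ 0.826 -0.429  0.4  ] [132.221 527.278]
(60, 350) 0.5 [ 0.771 -0.403  0.5  ] [ 86.854 511.068]
(60, 350) 0.6 [ 0.716 -0.378  0.6  ] [ 33.77 492.1 ]
(60, 350) 0.7 [ 0.662 -0.352  0.7  ] [-29.185 469.605]
(90, 349) 0.2 [ 0.852 -0.473  0.2  ] [220.186 540.225]
(90, 349) 0.3 [ 0.806 -0.448  0.3  ] [183.723 528.205]
(90, 349) 0.4 [ 0.761 -0.424  0.4  ] [142.166 514.506]
(90, 349) 0.5 [ 0.716 -0.399  0.5  ] [ 94.366 498.748]
(90, 349) 0.6 [ 0.671 -0.374  0.6  ] [ 38.802 480.432]
(90, 349) 0.7 [ 0.625 -0.349  0.7  ] [-26.584 458.877]
(120, 342) 0.2 [ 0.771 -0.451  0.2  ] [234.005 519.138]
(120, 342) 0.3 [ 0.735 -0.429  0.3  ] [195.388 507.86 ]
(120, 342) 0.4 [ 0.698 -0.406  0.4  ] [151.58  495.066]
(120, 342) 0.5 [ 0.662 -0.384  0.5  ] [101.458 480.428]
(120, 342) 0.6 [ 0.626 -0.362  0.6  ] [ 43.55  463.517]
(120, 342) 0.7 [ 0.59 -0.34  0.7 ] [-24.11  443.757]
(160, 336) 0.2 [ 0.666 -0.431  0.2  ] [254.574 493.145]
(160, 336) 0.3 [ 0.641 -0.411  0.3  ] [212.648 482.811]
(160, 336) 0.4 [ 0.617 -0.391  0.4  ] [165.411 471.167]
(160, 336) 0.5 [ 0.593 -0.371  0.5  ] [111.789 457.95 ]
(160, 336) 0.6 [ 0.568 -0.351  0.6  ] [ 50.392 442.817]
(160, 336) 0.7 [ 0.544 -0.331  0.7  ] [-20.603 425.317]
(200, 333) 0.2 [ 0.564 -0.418  0.2  ] [277.789 468.651]
(200, 333) 0.3 [ 0.551 -0.4    0.3  ] [231.983 459.268]
(200, 333) 0.4 [ 0.538 -0.381  0.4  ] [180.775 448.778]
(200, 333) 0.5 [ 0.525 -0.363  0.5  ] [123.152 436.974]
(200, 333) 0.6 [ 0.512 -0.344  0.6  ] [ 57.825 423.592]
(200, 333) 0.7 [ 0.499 -0.325  0.7  ] [-16.859 408.293]
```

View pics/s5.png

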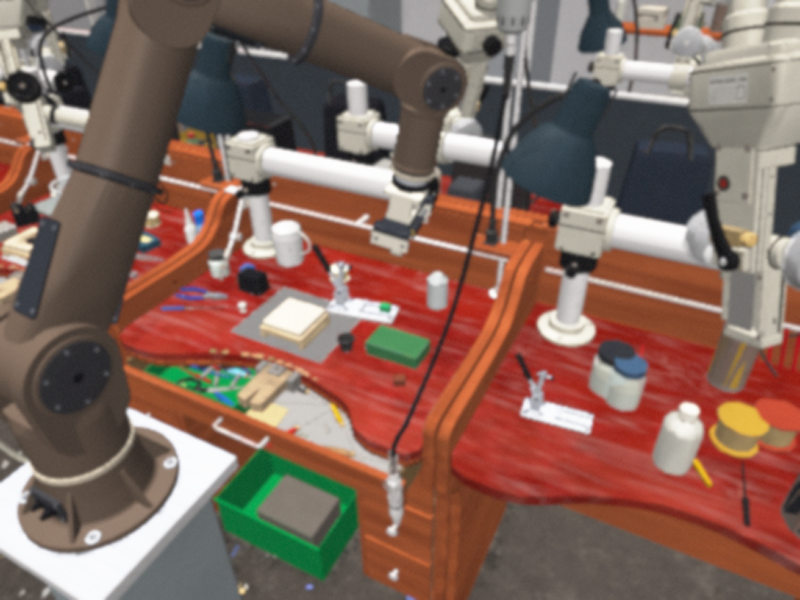

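Emit:
{"name": "carry_out", "arguments": {
  "moves": [
    [255,35,0,5.5,0,0,0],
    [255,35,0,5.5,0,0,0],
    [255,30,0,5,0,0,0],
    [255,20,0,3,0,0,0],
    [255,0,0,0,0,0,0]
  ]
}}

```text
t: 6.1
tcp_pos: [0.6278, -0.228, 0.0795]
orientation: [1.194, 1.425, -1.004]
contact_force: [-0.8, 0.4, 0.9]
grip_width: 0.0005
```

```bash
python3 - <<'E'
from h import *
np.set_printoptions(precision=3,suppress=True)
st()
w=capture("wrist");sc=capture("scene")
cv2.imwrite("pics/w6.png",cv2.resize(w["img"][:,:,::-1],(800,600)))
cv2.imwrite("pics/s6.png",cv2.resize(sc["img"][80:240,180:340,::-1],(600,600),interpolation=cv2.INTER_CUBIC))
E
```

```text
t 6.1 TCP fix [-82.999   5.909  79.458] A [-69.295   6.001  56.491] B [-88.006   5.935  53.186] f [-0.764  0.382  0.911]
[[ 0.174  0.004 -0.985]
 [ 0.002 -1.    -0.003]
 [-0.985 -0.002 -0.174]]
```

View pics/w6.png

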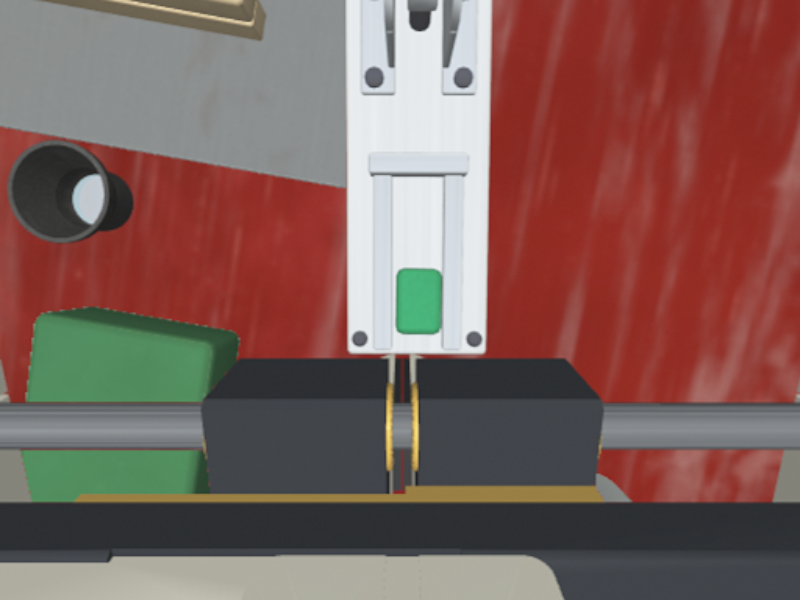

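View pics/s6.png

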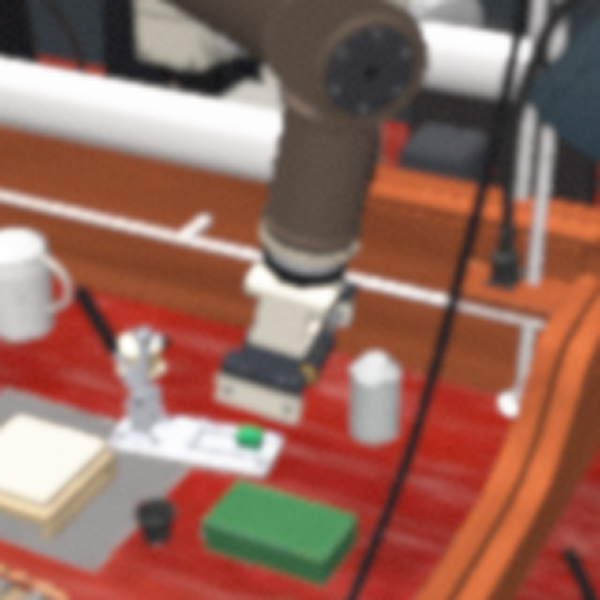

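```bash
python3 - <<'E'
from h import *
np.set_printoptions(precision=1,suppress=True)
w=capture("wrist")
for n,(x,y),z in [("plateL",(348,353),.01),("plateR",(487,353),.01),("stopL",(370,175),.02),("stopR",(468,175),.02),("wrear",(420,333),.03),("wfront",(420,268),.03),("wl",(397,300),.03),("wr",(441,300),.03),("padtip",(419,25),.11)]:
    print(n,F(onz(w,y*.64,x*.64,z)))
E
```

```text
plateL [-77.5  28.2  10. ]
plateR [-77.3 -32.5  10. ]
stopL [-3.  17.7 20. ]
stopR [ -2.9 -21.8  20. ]
wrear [-65.8  -2.4  30. ]
wfront [-40.2  -2.2  30. ]
wl [-52.8   6.7  30. ]
wr [-52.7 -10.5  30. ]
padtip [ 13.8   1.4 110. ]
```

Emit:
{"name": "carry_out", "arguments": {
  "moves": [
    [255,15,0,5,0,0,0],
    [255,12,0,2,0,0,0],
    [255,6,0,1,0,0,0],
    [255,0,0,0,0,0,0]
  ]
}}

```text
t: 6.65
tcp_pos: [0.6276, -0.2321, 0.0451]
orientation: [1.197, 1.425, -1.005]
contact_force: [-0.1, 1.0, -0.4]
grip_width: 0.0006
```

```bash
python3 - <<'E'
from h import *
np.set_printoptions(precision=3,suppress=True)
st()
w=capture("wrist");sc=capture("scene")
cv2.imwrite("pics/w7.png",cv2.resize(w["img"][:,:,::-1],(800,600)))
cv2.imwrite("pics/s7.png",cv2.resize(sc["img"][150:240,200:320,::-1],(800,600),interpolation=cv2.INTER_CUBIC))
E
```

```text
t 6.65 TCP fix [-87.034   6.785  45.109] A [-73.31    6.839  22.154] B [-92.018   6.83   18.833] f [-0.095  1.019 -0.369]
[[ 0.175  0.001 -0.985]
 [ 0.002 -1.    -0.   ]
 [-0.985 -0.002 -0.175]]
```

View pics/w7.png

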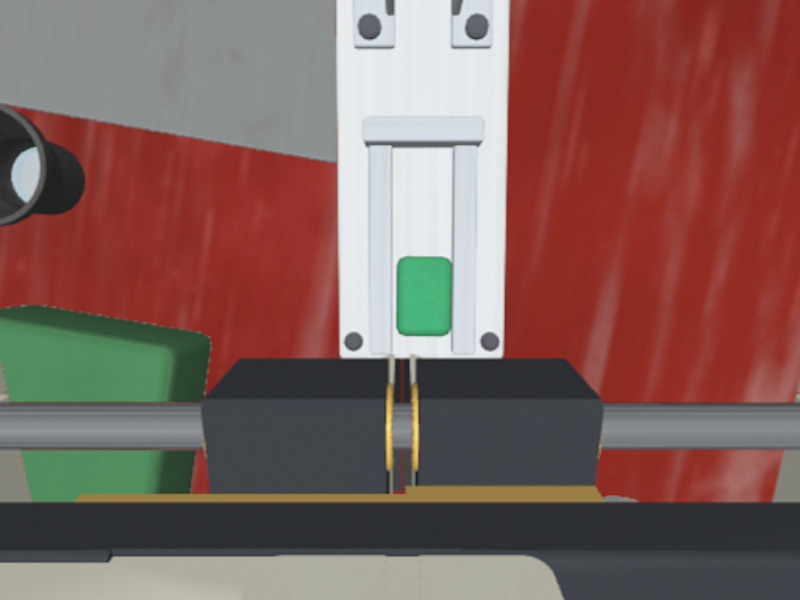

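View pics/s7.png

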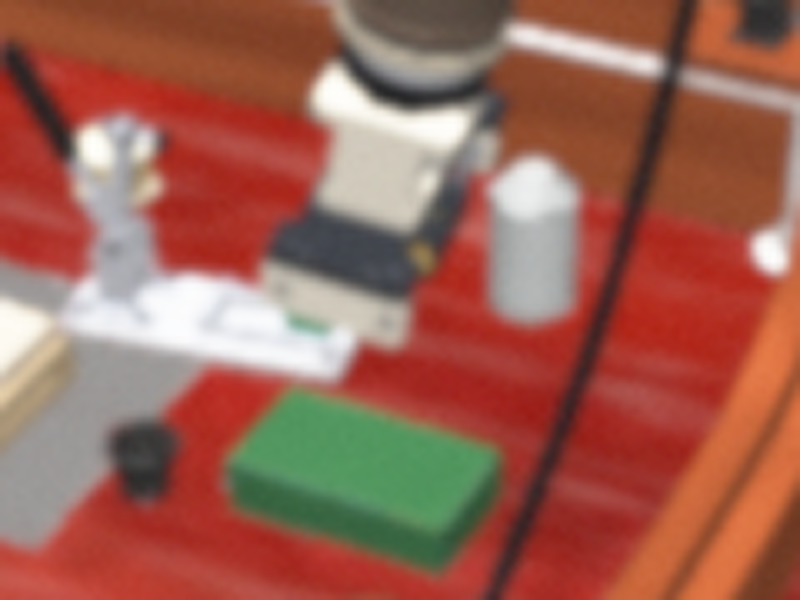

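Emit:
{"name": "carry_out", "arguments": {
  "moves": [
    [255,1,0,-6,0,0,0],
    [255,1,0,-5,0,0,0],
    [255,1,0,-5,0,0,0],
    [255,1,0,-5,0,0,0],
    [255,0.5,0,-5,0,0,0]
  ]
}}

```text
t: 7.25
tcp_pos: [0.6238, -0.2057, 0.0466]
orientation: [1.197, 1.423, -1.004]
contact_force: [0.1, -0.0, 0.7]
grip_width: 0.0007
```

```bash
python3 - <<'E'
from h import *
np.set_printoptions(precision=3,suppress=True)
st()
w=capture("wrist")
cv2.imwrite("pics/w8.png",cv2.resize(w["img"][:,:,::-1],(800,600)))
E
```

```text
t 7.25 TCP fix [-60.416   6.058  46.607] A [-46.715   6.074  23.639] B [-65.426   6.049  20.336] f [ 0.086 -0.018  0.685]
[[ 0.174  0.001 -0.985]
 [ 0.    -1.    -0.001]
 [-0.985  0.    -0.174]]
```

View pics/w8.png

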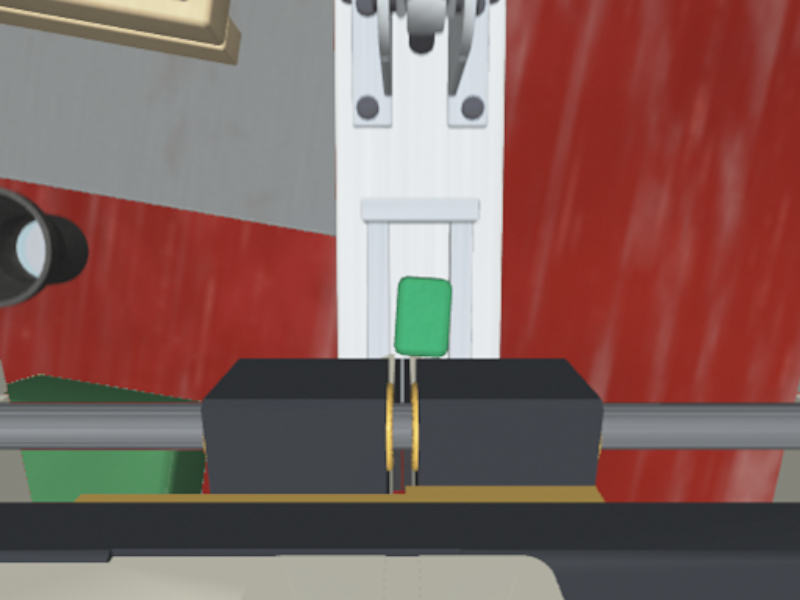

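Emit:
{"name": "carry_out", "arguments": {
  "moves": [
    [255,0,0,3,0,0,0],
    [255,1,6,0,0,0,0],
    [255,1,0,-6,0,0,0],
    [255,1,0,-5,0,0,0],
    [255,1,0,-5,0,0,0]
  ]
}}

```text
t: 7.8
tcp_pos: [0.6273, -0.1915, 0.0447]
orientation: [1.197, 1.423, -1.004]
contact_force: [-0.5, 0.4, -0.3]
grip_width: 0.0007
```

```bash
python3 - <<'E'
from h import *
np.set_printoptions(precision=3,suppress=True)
st()
w=capture("wrist")
cv2.imwrite("pics/w9.png",cv2.resize(w["img"][:,:,::-1],(800,600)))
E
```

```text
t 7.8 TCP fix [-46.979   0.171  44.708] A [-33.275   0.191  21.742] B [-51.985   0.169  18.437] f [-0.475  0.355 -0.339]
[[ 0.174  0.001 -0.985]
 [ 0.    -1.    -0.001]
 [-0.985 -0.    -0.174]]
```

View pics/w9.png

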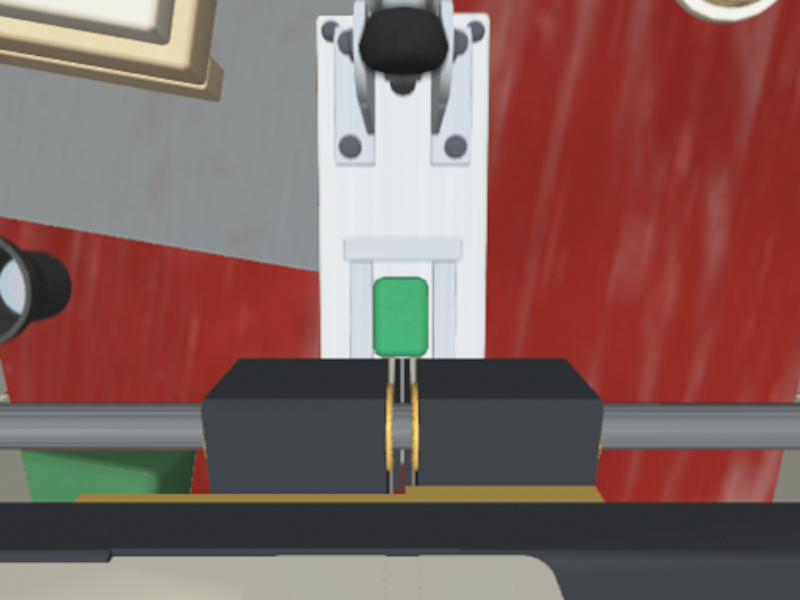

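Emit:
{"name": "carry_out", "arguments": {
  "moves": [
    [255,0.5,0,-2,0,0,0],
    [255,0.3,0,-2,0,0,0],
    [255,0.3,0,-1.5,0,0,0],
    [255,0,0,0,0,0,0]
  ]
}}

```text
t: 8.25
tcp_pos: [0.6265, -0.1869, 0.0448]
orientation: [1.197, 1.422, -1.005]
contact_force: [-0.3, -0.8, 0.4]
grip_width: 0.0006
```

Emit:
{"name": "carry_out", "arguments": {
  "moves": [
    [255,0.2,0,-1,0,0,0],
    [255,0,0,0,0,0,0]
  ]
}}

```text
t: 8.45
tcp_pos: [0.6265, -0.1865, 0.0449]
orientation: [1.197, 1.421, -1.005]
contact_force: [0.0, -2.5, 1.0]
grip_width: 0.0002
```

Emit:
{"name": "carry_out", "arguments": {
  "moves": [
    [255,0.2,0,-1,0,0,0],
    [255,0,0,0,0,0,0]
  ]
}}

```text
t: 8.65
tcp_pos: [0.6264, -0.1863, 0.045]
orientation: [1.196, 1.42, -1.006]
contact_force: [1.3, -5.1, 0.6]
grip_width: 0.0005
```

```bash
python3 - <<'E'
from h import *
np.set_printoptions(precision=3,suppress=True)
st()
w=capture("wrist")
cv2.imwrite("pics/w10.png",cv2.resize(w["img"][:,:,::-1],(800,600)))
E
```

```text
t 8.65 TCP fix [-41.687   0.185  45.028] A [-28.047   0.167  22.024] B [-46.766   0.166  18.771] f [ 1.335 -5.13   0.61 ]
[[ 0.171 -0.    -0.985]
 [-0.001 -1.    -0.   ]
 [-0.985  0.001 -0.171]]
```

View pics/w10.png

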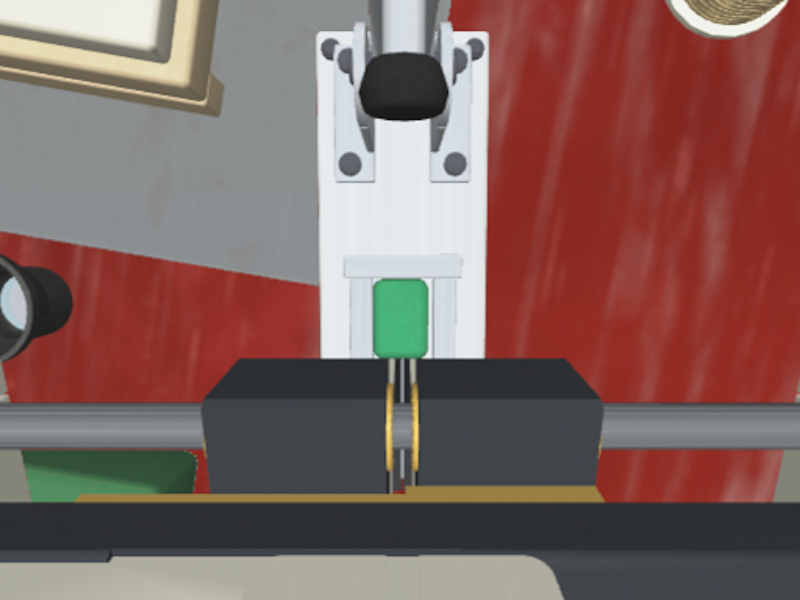

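Emit:
{"name": "carry_out", "arguments": {
  "moves": [
    [255,0,0,8,0,0,0],
    [255,0,0,12,0,0,0],
    [255,-45,0,-8,0,0,0],
    [255,-45,0,-8,0,0,0],
    [255,-45,0,-8,0,0,0]
  ]
}}

```text
t: 9.2
tcp_pos: [0.6273, -0.2042, 0.1785]
orientation: [1.197, 1.427, -1.008]
contact_force: [-31.1, 3.3, -18.6]
grip_width: 0.0002
```

Emit:
{"name": "carry_out", "arguments": {
  "moves": [
    [255,0,0,0,0,-5,0],
    [255,0,0,0,0,-5,0],
    [255,0,0,0,0,0,0]
  ]
}}

```text
t: 9.5
tcp_pos: [0.6283, -0.2021, 0.178]
orientation: [1.079, 1.288, -1.082]
contact_force: [-4.4, 1.4, 0.5]
grip_width: 0.0008
```

```bash
python3 - <<'E'
import numpy as np
q=np.load("fix.npy"); c,s=np.cos(q[2]),np.sin(q[2]); q[0]-=.002*c;q[1]-=.002*s; np.save("fix.npy",q)
E
python3 - <<'E'
from h import *
np.set_printoptions(precision=3,suppress=True)
st()
w=capture("wrist");sc=capture("scene")
cv2.imwrite("pics/w11.png",cv2.resize(w["img"][:,:,::-1],(800,600)))
cv2.imwrite("pics/s11.png",cv2.resize(sc["img"][120:240,160:320,::-1],(800,600),interpolation=cv2.INTER_CUBIC))
def pp(x,y,z):
    c,s=np.cos(q[2]),np.sin(q[2]); return np.array([q[0]+(c*x-s*y)/1e3,q[1]+(s*x+c*y)/1e3,z/1e3])
for p in [(0,20,20),(0,-20,20),(56,0,52),(56+58.2,0,161.5)]: print(p,(proj(w,pp(*p))/.64)[::-1])
E
```

```text
t 9.5 TCP fix [-55.598   1.036 177.987] A [-46.107   1.125 152.984] B [-65.107   1.071 152.99 ] f [-4.431  1.379  0.498]
[[-0.     0.003 -1.   ]
 [ 0.002 -1.    -0.003]
 [-1.    -0.002  0.   ]]
(0, 20, 20) [369.551 201.005]
(0, -20, 20) [439.556 201.162]
(56, 0, 52) [405.203  85.394]
(114.2, 0, 161.5) [ 408.358 -259.772]
```

View pics/w11.png

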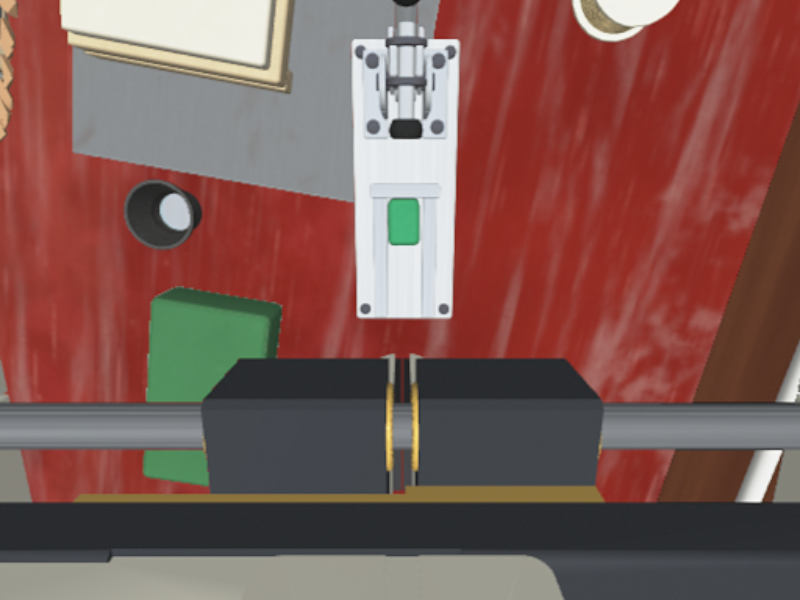

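View pics/s11.png

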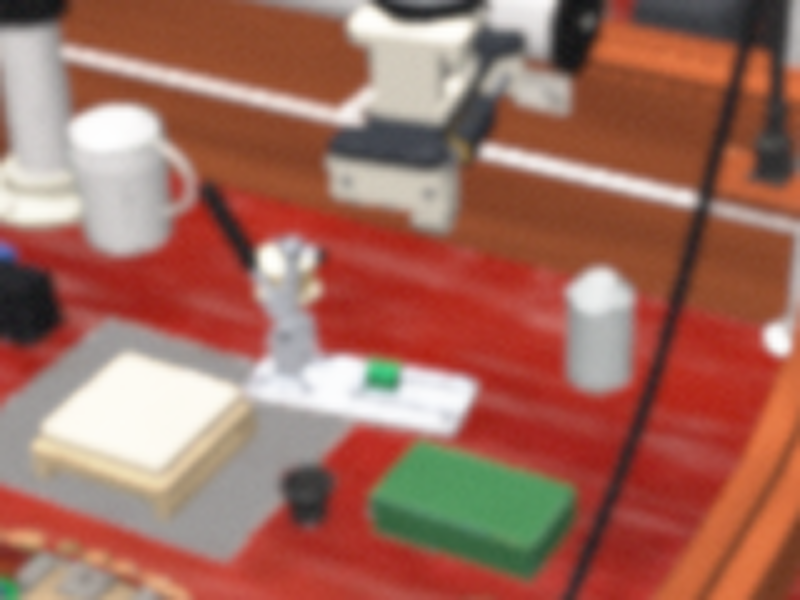

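Emit:
{"name": "carry_out", "arguments": {
  "moves": [
    [255,0,-12,0,0,0,0],
    [255,0,0,-35,0,0,0],
    [255,0,4,-40,0,0,0],
    [255,0,4,-40,0,0,0],
    [255,0,0,0,0,0,0]
  ]
}}

```text
t: 10.1
tcp_pos: [0.6057, -0.0845, 0.1776]
orientation: [1.079, 1.292, -1.075]
contact_force: [0.1, 0.7, -0.4]
grip_width: 0.0004
```

```bash
python3 - <<'E'
from h import *
np.set_printoptions(precision=3,suppress=True)
st()
w=capture("wrist");sc=capture("scene")
cv2.imwrite("pics/w12.png",cv2.resize(w["img"][:,:,::-1],(800,600)))
cv2.imwrite("pics/s12.png",cv2.resize(sc["img"][120:240,160:320,::-1],(800,600),interpolation=cv2.INTER_CUBIC))
E
```

```text
t 10.1 TCP fix [ 64.096   3.279 177.604] A [ 73.706   3.369 152.646] B [ 54.706   3.21  152.562] f [ 0.133  0.698 -0.352]
[[ 0.004  0.008 -1.   ]
 [ 0.    -1.    -0.008]
 [-1.    -0.    -0.004]]
```

View pics/w12.png

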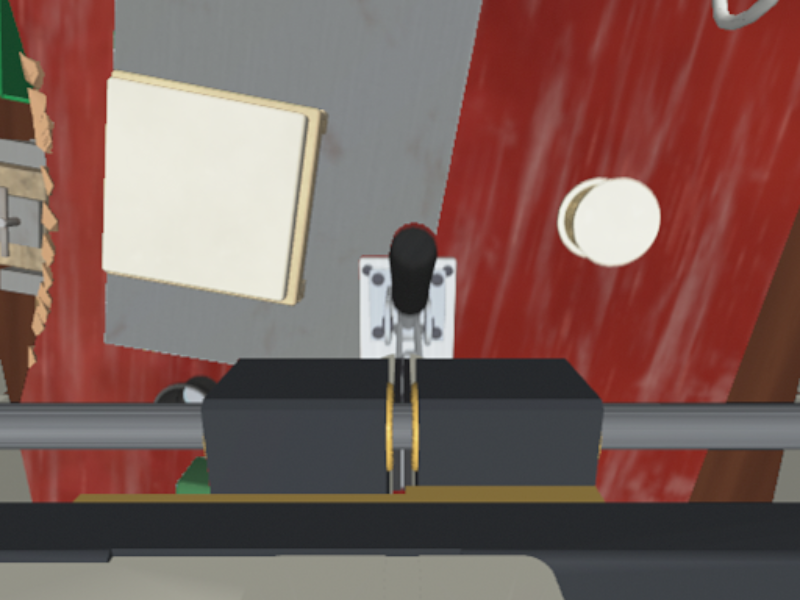

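View pics/s12.png

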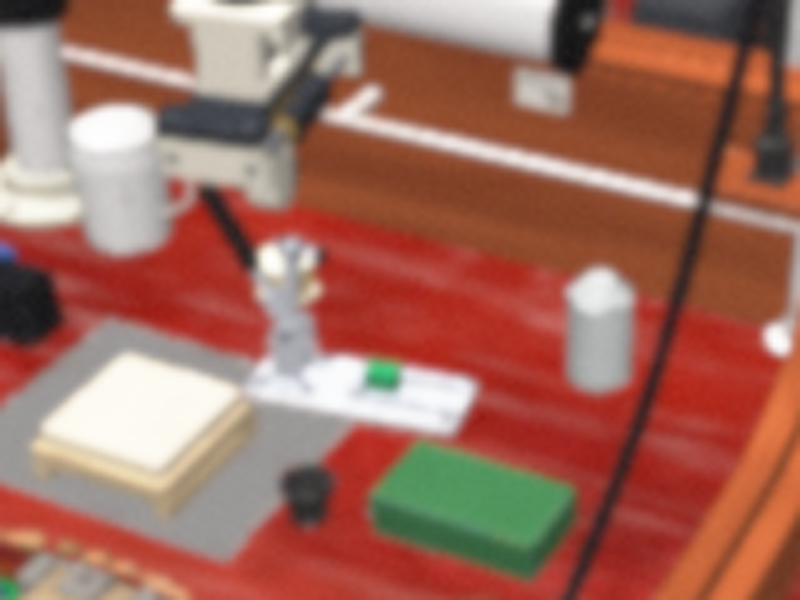

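Emit:
{"name": "carry_out", "arguments": {
  "moves": [
    [255,9,0,-18,0,0,0],
    [255,4,0,-8,0,0,0],
    [255,3,0,-7,0,0,0],
    [255,3,0,-7,0,0,0],
    [255,0,0,0,0,0,0]
  ]
}}

```text
t: 10.7
tcp_pos: [0.599, -0.0535, 0.1591]
orientation: [1.081, 1.283, -1.084]
contact_force: [1.5, -7.4, 1.0]
grip_width: 0.0004
```

```bash
python3 - <<'E'
from h import *
np.set_printoptions(precision=3,suppress=True)
st()
w=capture("wrist");sc=capture("scene")
cv2.imwrite("pics/w13.png",cv2.resize(w["img"][:,:,::-1],(800,600)))
cv2.imwrite("pics/s13.png",cv2.resize(sc["img"][120:240,160:320,::-1],(800,600),interpolation=cv2.INTER_CUBIC))
E
```

```text
t 10.7 TCP fix [ 95.853   4.668 159.053] A [105.287   4.669 134.028] B [ 86.287   4.674 134.078] f [ 1.524 -7.382  1.035]
[[-0.003 -0.    -1.   ]
 [ 0.    -1.     0.   ]
 [-1.    -0.     0.003]]
```

View pics/w13.png

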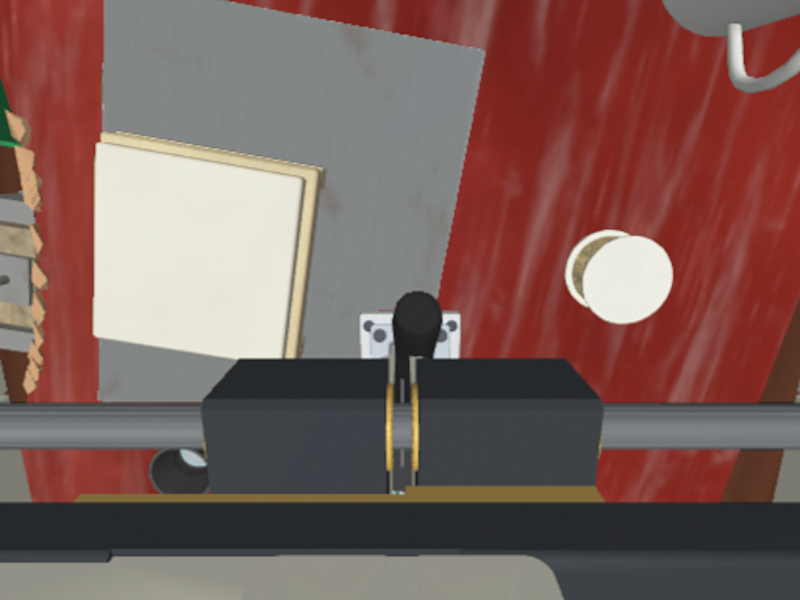

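View pics/s13.png

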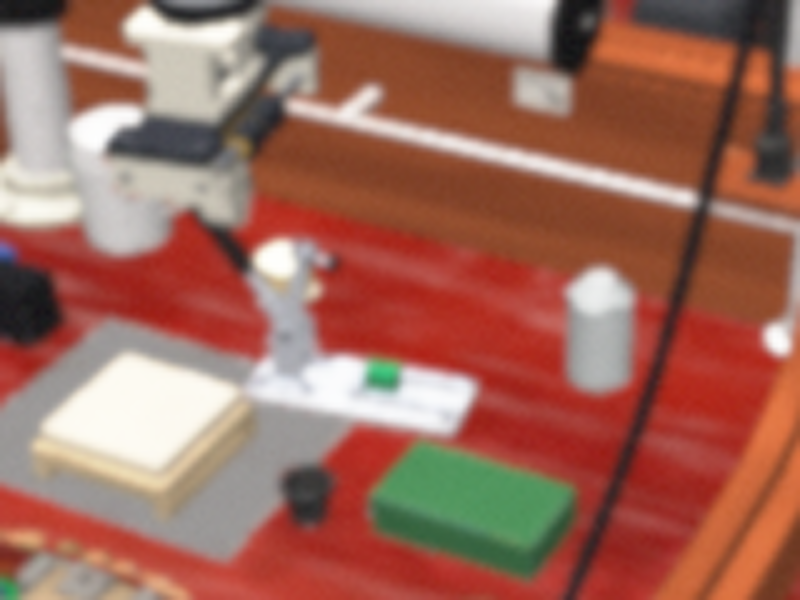

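Emit:
{"name": "carry_out", "arguments": {
  "moves": [
    [255,3,2,-9,0,0,0],
    [255,6,2,-8,0,0,0],
    [255,8,0,-8,0,0,0],
    [255,8,0,-7,0,0,0],
    [255,0,0,0,0,0,0]
  ]
}}

```text
t: 11.3
tcp_pos: [0.597, -0.0212, 0.1336]
orientation: [1.08, 1.284, -1.084]
contact_force: [-0.6, -5.6, 2.8]
grip_width: 0.0004
```

```bash
python3 - <<'E'
from h import *
np.set_printoptions(precision=3,suppress=True)
st()
w=capture("wrist");sc=capture("scene")
cv2.imwrite("pics/w14.png",cv2.resize(w["img"][:,:,::-1],(800,600)))
cv2.imwrite("pics/s14.png",cv2.resize(sc["img"][120:240,160:320,::-1],(800,600),interpolation=cv2.INTER_CUBIC))
E
```

```text
t 11.3 TCP fix [127.991   1.08  133.555] A [137.435   1.106 108.534] B [118.435   1.112 108.576] f [-0.619 -5.592  2.836]
[[-0.002 -0.    -1.   ]
 [ 0.001 -1.     0.   ]
 [-1.    -0.001  0.002]]
```

View pics/s14.png

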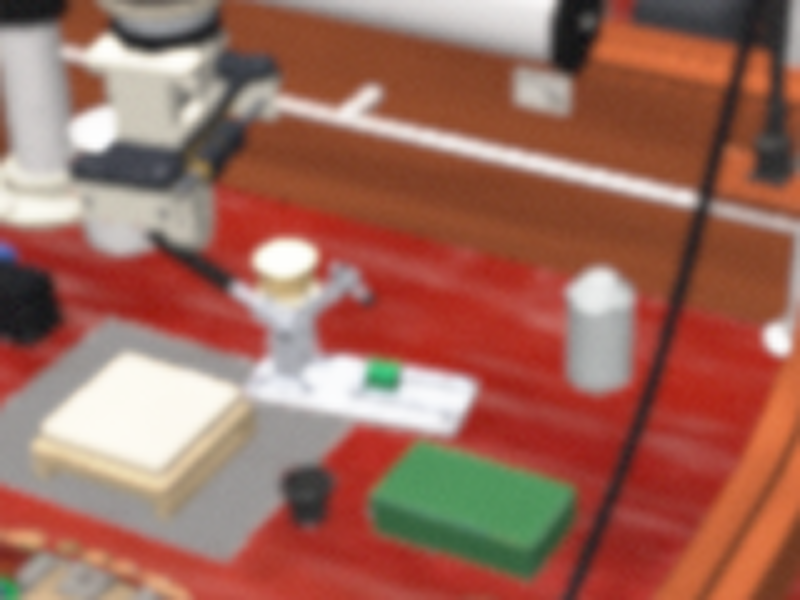

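Emit:
{"name": "carry_out", "arguments": {
  "moves": [
    [255,12,0,-7,0,0,0],
    [255,12,0,-5,0,0,0],
    [255,11,0,-2,0,0,0],
    [255,10,0,0,0,0,0],
    [255,0,0,0,0,0,0]
  ]
}}

```text
t: 11.9
tcp_pos: [0.594, -0.0053, 0.0875]
orientation: [1.08, 1.288, -1.083]
contact_force: [0.1, 0.5, 0.3]
grip_width: 0.0005
```

```bash
python3 - <<'E'
from h import *
np.set_printoptions(precision=3,suppress=True)
st()
w=capture("wrist");sc=capture("scene")
cv2.imwrite("pics/s15.png",cv2.resize(sc["img"][120:240,160:320,::-1],(800,600),interpolation=cv2.INTER_CUBIC))
E
```

```text
t 11.9 TCP fix [144.17    1.324  87.496] A [153.686   1.409  62.502] B [134.686   1.382  62.489] f [0.09  0.479 0.305]
[[ 0.001  0.001 -1.   ]
 [ 0.003 -1.    -0.001]
 [-1.    -0.003 -0.001]]
```

View pics/s15.png

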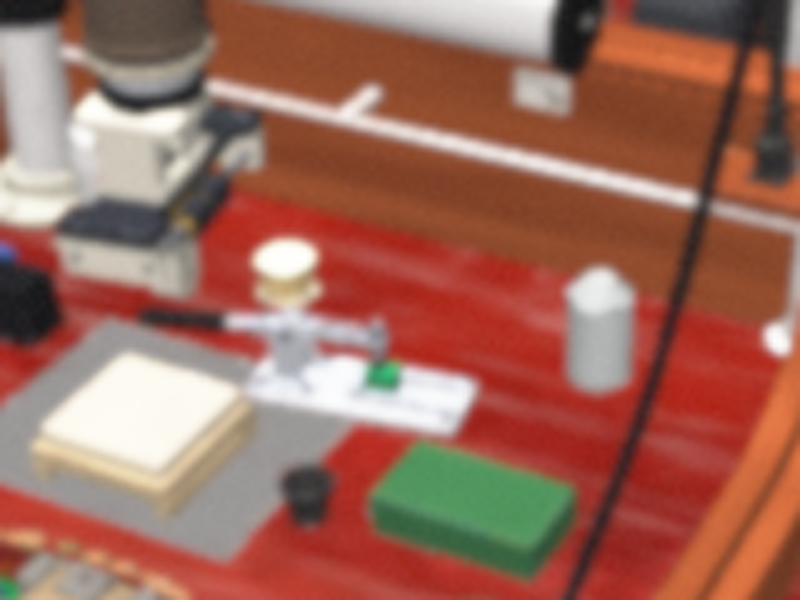

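Emit:
{"name": "carry_out", "arguments": {
  "moves": [
    [255,-40,0,0,0,0,0],
    [255,-45,-15,0,0,0,0],
    [255,-45,-20,20,0,0,0],
    [255,-30,-20,40,0,0,0],
    [255,0,0,40,0,0,0]
  ]
}}

```text
t: 12.5
tcp_pos: [0.5603, -0.1108, 0.2496]
orientation: [1.085, 1.281, -1.076]
contact_force: [0.5, -0.0, 0.0]
grip_width: 0.0003
```

Emit:
{"name": "carry_out", "arguments": {
  "moves": [
    [255,0,0,30,0,0,0],
    [255,0,0,0,0,0,0],
    [255,0,0,0,0,0,0]
  ]
}}

```text
t: 12.8
tcp_pos: [0.565, -0.1395, 0.2449]
orientation: [1.083, 1.285, -1.082]
contact_force: [0.1, -0.1, -0.6]
grip_width: 0.0002
```

```bash
python3 - <<'E'
from h import *
np.set_printoptions(precision=3,suppress=True)
st()
w=capture("wrist");sc=capture("scene")
cv2.imwrite("pics/w16.png",cv2.resize(w["img"][:,:,::-1],(800,600)))
cv2.imwrite("pics/s16.png",cv2.resize(sc["img"][140:230,180:300,::-1],(800,600),interpolation=cv2.INTER_CUBIC))
for t,z in [("lever_grip",.039),("wax_center",.02),("clamp_pad",.03),("stop_face",.02),("spool",0),("loupe",0)]:
    print(t,[(round(d["conf"],2),F(onz(w,*d["location"],z))) for d in spot_point(w,t)][:2])
def pp(x,y,z):
    c,s=np.cos(q[2]),np.sin(q[2]); return np.array([q[0]+(c*x-s*y)/1e3,q[1]+(s*x+c*y)/1e3,z/1e3])
for th in (0,-7): 
    a=np.radians(th); p=pp(56+124*np.cos(a),0,52+124*np.sin(a)); print(th,(proj(sc,p)-[140,180])[::-1]*6.667, (proj(w,p)/.64)[::-1])
E
```

```text
t 12.8 TCP fix [ 16.864  52.756 244.88 ] A [ 26.367  52.733 219.881] B [  7.367  52.749 219.88 ] f [ 0.088 -0.136 -0.57 ]
[[ 0.    -0.001 -1.   ]
 [-0.001 -1.     0.001]
 [-1.     0.001 -0.   ]]
lever_grip [(0.73, array([165.673,  -0.874,  39.   ]))]
wax_center []
clamp_pad [(0.46, array([-8.461,  1.051, 30.   ]))]
stop_face [(0.78, array([-0.19,  0.87, 20.  ]))]
spool [(0.61, array([ 113.586, -115.237,    0.   ]))]
loupe [(0.79, array([ -8.21 , 136.167,   0.   ]))]
0 [ 43.697 261.057] [491.613   9.851]
-7 [ 48.372 284.094] [487.219  19.439]
```

View pics/w16.png

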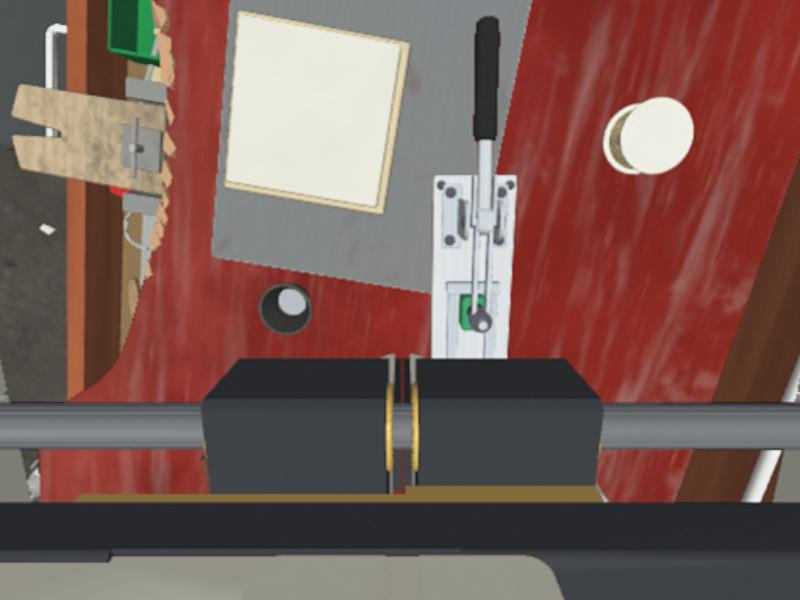

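View pics/s16.png

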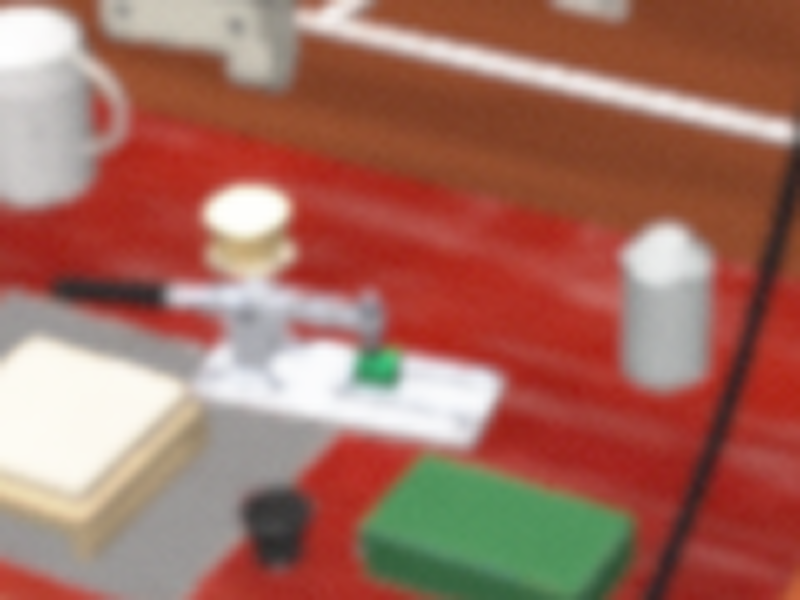

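```bash
python3 - <<'E'
from h import *
w=capture("wrist")
cv2.imwrite("pics/w17.png",cv2.resize(w["img"][165:235,265:345,::-1],(686,600),interpolation=cv2.INTER_CUBIC))
E
```

```text
(no output)
```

View pics/w17.png

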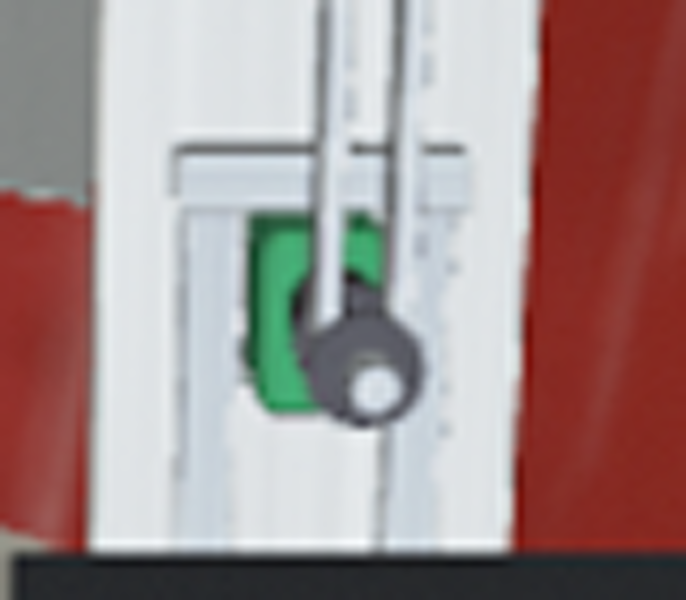

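The crop shows the wax flush against the stop (y≈212) with the pad on top of it, around (350,300). The handle is in lock.

```bash
python3 - <<'E'
from rig import *
print(job_done())
E
```

```text
the job is handed in; nothing more can be done
None
```

The wax blank is clamped: I pushed it home against the stop with the closed fingertips. I then pushed the handle over and down until it snapped into lock, and handed the job in at about 13 s (limit 48 s). No verdict was reported.

**What my last checks showed**
- **Wax:** the stop pushed back with about 5 N when the wax reached it. The last close picture shows it upright and flush against the stop face.
- **Handle:** its end appears where a lock angle 7° below level would put it, not where a level handle would be. The force on the fingers fell to about 0 after the snap.
- **Pad:** it sits on the wax, but I could only see this in the picture. I could not measure how hard it presses.
- **Robot:** it was clear of everything, with about 0 N on the tool.
- **Loupe and spool:** the arm never touched either one, and both still stood in the last pictures.
- **Weight:** I never worked near it and did not look at it again after the start.

**What went wrong or disagreed**
- **Microscope tube:** while I was raising the hand after pushing the wax, the gripper's body brushed the microscope tube. The force read about 36 N at the end of that move, under the 40 N limit, but I don't know the peak during it. I moved away at once.
- **Fixture position:** my two camera measurements of the fixture differed by about 2.5 mm. Touching the stop through the wax settled the position along the rails, with a 2 mm correction.

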